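# Unload a push-latch test nest and latch it down again

### The arm

A 6-joint arm with a two-finger parallel gripper is mounted at the origin on the work surface. World frame = base frame: x ahead of the robot, y to its left, z up, the work surface at z = 0. Lengths are in mm, angles in degrees, forces in N, time in s.
With the tool pointing down it reaches from about 300 to 850 mm from the base axis. Payload 4.2 kg.
Tool frame: the origin (TCP) lies midway between the tips of the shut fingers; the grasp point (between the pads) lies 19 mm behind it; z points along the fingers, y is the line along which they close (so a half turn about z gives the same grasp; the last joint's range is limited). The gripper opens to 91 mm and grips with 3 to 60 N. Pads are 32 mm wide; open, the fingers measure 118 mm over their backs; the gripper's body (76 mm by 178 mm) begins 60 mm behind the grasp point.
Start: joints at [-1.146, 18.312, 89.639, -0, 72.044, -1.146], TCP at [575.016, 0, 213.976] pointing down, gripper open.
Joint ranges: [-177.97, 177.97], [-48.28, 115.42], [12.27, 149.76], [-77.06, 257.06], [2.81, 150.46], [-146.56, 146.56]. Speed limits (degrees/s): [147.25, 147.25, 180, 180, 180, 180].

### API

Orientations are given as [roll, pitch, yaw] about the fixed x, y, z axes, in that order (R = Rz(yaw) Ry(pitch) Rx(roll)).
In Python, from workcell import env gives the robot as it stands.
- The arm moves only by the shell command python3 -m jog 'ROWS' [FORCE]. ROWS is a JSON object of lists of equal length, an entry for each row: "jaw": the finger opening in mm, from 0 to 91.2; "slide": the shift along the tool's x, y, z in units of 30 mm (1.0 is 30 mm), a list of three; "spin": the turn about the tool's z in units of 8 degrees (1.0 is 8 degrees). In form: {"jaw": [jaw, ...], "slide": [[dx, dy, dz], ...], "spin": [spin, ...]}. A call has 1 to 10 rows; each row shifts and turns the commanded pose from where the row before left it, along the tool's axes as they then stand; what a row does not reach is not made up. A row lasts 1/10 s, in which the tool goes at most 50 mm and 8.59 degrees, less where a joint would pass 70% of its speed; a pose out of reach is approached as far as the arm can. A call is refused whole if a number of a shift passes 1 or a number of a turn 1, either way. A call with a gripper value outside its range is refused whole. The fingers move at their own pace and stop on an object; FORCE is the grip in N (left out, the last holds). Time passes only in rows, so rows that do not move let the fingers close. It gives the time, the measured TCP pose, the force, the opening and the grip force at its end, in the units of the state.
- env.state(): the state, without advancing time (a new reading comes with each control period).
- env.grab_frame(name): name is "scene" or "side" or "wrist"; returns the picture (420x560x3 uint8, red, green, blue); there is no depth.
- env.camera_model(name): a dict with "fx", "fy", "cx", "cy" (pixels), "D" ([k1, k2, p1, p2, k3] as OpenCV has them; the pictures are not rectified), "camera_from_world" (4x4, takes a point from world to camera coordinates). Camera axes: x right, y up, looking along -z (the intrinsics and any distortion apply to the point x, -y, -z); pixel columns grow to the right and rows downward; lengths in mm; the calibration is good to about 2 mm. A picture is of the moment at which its call begins: read the wrist's pose just before it. camera_model takes no time and is no camera call; for the wrist camera it gives the pose at the moment of the call.
- env.job_done(): hands the job in; it is judged then, once.
The state is a dict: "time_s": time; "qpos": joint angles; "qvel": joint speeds; "effort": joint torques, N m; "ee_pos": TCP position; "ee_rot": TCP orientation; "force": force on the tool from outside, world axes, zero at the start; "torque": the same for the moment, N m; "gripper_width": finger opening in mm; "gripper_force": force on a finger pad.
Only numpy, scipy, OpenCV 4.12 (cv2) and the standard library are available. Lean on these libraries where they do the work, as an engineer would, in place of code of your own. Each camera call takes 0.05 s, during which the arm holds its last target. There are 200 camera calls.

### The job

A finished sensor module sits flush in the black bench fixture, in a blue spring-lifted nest that is held down by a push latch. Press the module gently down to release the latch so that the nest rises, lift the module out and set it down upright, without dropping it, on the floor of the green tray. Then press the empty nest gently back down until it stays latched, leaving everything else on the bench where it is.

Things in the scene. Friction and masses are not known exactly. Their poses are not given: they have to be found in the camera images.
- fixture: Black bench fixture on a foot plate of 190 x 150 mm, let into the bench and fixed, its origin up to 6 mm above or below the bench surface; housing 170 x 130 mm (its x, y). Origin: centre of its underside. Its flat top (deck), 80 mm above the origin, has an opening of 72 x 60 mm (x, y) centred 25 mm towards -x of the middle; elsewhere on the deck only flat lamps under 4 mm high.
- deck (a point): Centre of the opening at deck height, 74 to 86 mm above the bench, axes as the fixture's. The nest in it pushes up with about 4 N raised, 7 N latched (empty; less the module's weight when loaded) and 8 to 11 N just above its stop. The stop is firm, about 20 N per mm: come onto it slowly. More than 22 N on the nest damages it.
- nest (a joint): Height of the blue nest (m), a vertical slide: 0 latched, about 0.024 released and fully up. Its lower stop is 6 to 17 mm below the latched height, differing from latch to latch. Push-push latch: press the latched nest to the stop and let go, and it rises in 0.5 s; press the raised nest to the stop and let go, and it stays at 0. A press ending 1 mm or more above the stop may change nothing.
- nest_floor (a point): Centre of the nest's pocket floor, moves with the nest: 26 mm below the deck when latched, 2 mm below it when raised. The nest is a blue plate 70 x 58 mm with a pocket of 48 x 34 mm (x, y) in a rim 5 mm wide and 4 mm high; press it on the pocket floor or rim, near the middle.
- module: Grey sensor module, a block of 44 x 30 x 26 mm (x, y, z), about 0.12 kg, white plate and green stripe on top. Origin: centre of its underside; z up. It stands in the nest's pocket, long side along the fixture's x: top flush with the deck when latched, 24 mm above it when raised, then to be gripped from above across its 30 mm width. Its top may be pressed.
- good_tray: Empty green tray, open on top, 100 x 130 mm (x, y) and 40 mm high, walls and floor 4 mm thick, fixed to the bench. Origin: centre of its underside.
- screw_tray: Black tray of the same size, fixed, half full of steel screws. Not to be used. Origin: centre of its underside.
- driver: Loose power screwdriver lying on the bench, black with a blue band, 190 mm long along its x, 34 mm thick. Origin: underside, 60 mm from its rear end. To be left alone.
- bit_block: Loose orange block 70 x 30 x 22 mm with five steel bits standing in it, 34 mm high in all. Origin: centre of its underside. To be left alone.
- paste_jar: Loose small jar with a blue cap, 48 mm wide and 50 mm high. Origin: centre of its underside. To be left alone.
Not all that is in view belongs to the job. Leave any turquoise or yellow look-alike of the module alone. Several things have the shape of the fixture; the one meant has the colours described above.

How it is judged (in metres and radians):
On the way, in this order (a step that is already met when the one before it is completed fails the run):
1. the latch is released: the nest has risen (joint above 0.021) with the module in it (value of joint nest above 0.021 m and horizontal distance between module and nest_floor below 0.02 m), for 0.1 s.
2. the module stands upright on the floor of the green tray, let go (z of module in the frame of good_tray below 0.01 m and x of module in the frame of good_tray between -0.045 and 0.045 m and y of module in the frame of good_tray between -0.06 and 0.06 m and angle between module's own z axis and vertical below 0.15 rad and contact force between the fingers and module below 0.1 N), for 0.2 s.
At the end, for the whole second after the job is handed in: The empty nest is latched down by itself (joint within 2 mm of 0), and the module stands upright (within 0.15 rad) and at rest on the floor of the green tray (its underside under 10 mm above the tray's underside, within the walls) (value of joint nest between -0.002 and 0.002 m and z of module in the frame of good_tray below 0.01 m and x of module in the frame of good_tray between -0.045 and 0.045 m and y of module in the frame of good_tray between -0.06 and 0.06 m and angle between module's own z axis and vertical below 0.15 rad and linear speed of module below 0.02 m/s); the robot touches nothing.
It fails at once if the nest is forced: more than 22 N on it, from the fingers or through the module (contact force between any of the fingers, module and nest above 22 N).
It fails at once if the module is dropped: let go over the green tray with its underside more than about 15 mm above the tray floor (contact force between the fingers and module below 0.05 N and z of module in the frame of good_tray above 0.02 m and horizontal distance between module and good_tray below 0.06 m).
It fails at once if the power screwdriver, the bit block or the jar is moved by more than 15 mm (distance of any of driver, bit_block, paste_jar from where it was at the start of the episode above 0.015 m).
It also fails if it takes over 69 s, if anything falls off the work surface, if the arm or the gripper's body presses on something with over 40 N, if the wrist force passes 120 N, or if a joint passes its speed limit or range.

## Working session

There is one attempt and no reset: what is moved stays moved. The work goes in short steps, Python scripts to look and compute and a shell command to move; the robot and the scene stay as the last step left them, time stands still between calls to the robot, and variables do not carry over. Pictures are saved under pics/ and viewed, at most 10 in all, crops included, and the job is handed in when it is done.

```bash
mkdir -p pics; cat > h.py <<'E'
from workcell import env
import numpy as np, cv2, json
from scipy.spatial.transform import Rotation as R
def snap(n,f):
    m=env.camera_model(n); im=env.grab_frame(n); cv2.imwrite(f'pics/{f}.png',im[:,:,::-1])
    json.dump({k:(np.array(v).tolist()) for k,v in m.items()},open(f'pics/{f}.json','w'))
def ray(f,u,v):
    m=json.load(open(f'pics/{f}.json')); K=np.array([[m['fx'],0,m['cx']],[0,m['fy'],m['cy']],[0,0,1]])
    p=cv2.undistortPoints(np.array([[[u,v]]],float),K,np.array(m['D']))[0,0]
    T=np.array(m['camera_from_world']); d=T[:3,:3].T@np.array([p[0],-p[1],-1]); c=-T[:3,:3].T@T[:3,3]
    return c,d/np.linalg.norm(d)
def atz(f,u,v,z):
    c,d=ray(f,u,v); return c+d*(z-c[2])/d[2]
def tri(*obs):
    A=np.zeros((3,3));b=np.zeros(3); rs=[ray(*o) for o in obs]
    for c,d in rs: P=np.eye(3)-np.outer(d,d);A+=P;b+=P@c
    x=np.linalg.solve(A,b); return x,[np.linalg.norm(np.cross(x-c,d)) for c,d in rs]
def proj(f,p):
    m=json.load(open(f'pics/{f}.json')); K=np.array([[m['fx'],0,m['cx']],[0,m['fy'],m['cy']],[0,0,1]])
    q=np.array(m['camera_from_world'])@np.append(p,1); q=np.array([q[0],-q[1],-q[2]])
    return cv2.projectPoints(q[None],np.zeros(3),np.zeros(3),K,np.array(m['D']))[0].ravel()
def st():
    s=env.state(); print({k:np.round(s[k],2).tolist() for k in('time_s','ee_pos','ee_rot','force','gripper_width','gripper_force')})
E
python3 - <<'E'
from h import *
for n in('scene','side','wrist'): snap(n,n+'0')
a,b,c=[cv2.imread(f'pics/{n}0.png') for n in('scene','side','wrist')]
cv2.imwrite('pics/all.png',cv2.resize(np.hstack([a,b]),(800,300),interpolation=cv2.INTER_AREA))
for n in('scene0','side0'):
    print(n,np.round(ray(n,280,210),2).tolist())
st()
E
```

```text
scene0 [[1140.21, 266.56, 1055.44], [-0.51, -0.1, -0.86]]
side0 [[449.68, -719.95, 681.69], [0.09, 0.82, -0.57]]
{'time_s': 0.15, 'ee_pos': [574.62, -0.0, 213.32], 'ee_rot': [-179.92, -0.0, 90.0], 'force': [0.58, 0.01, 0.36], 'gripper_width': 91.24, 'gripper_force': 0.0}
```

View pics/scene0.png

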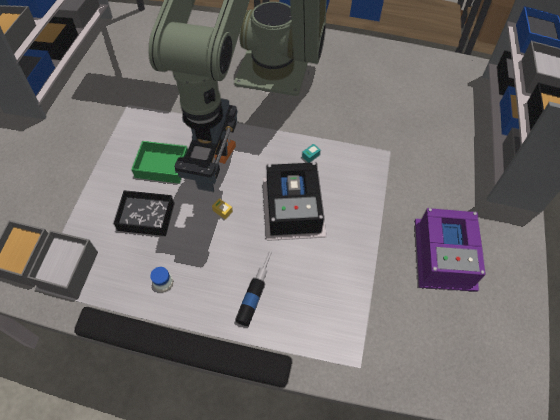

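View pics/side0.png

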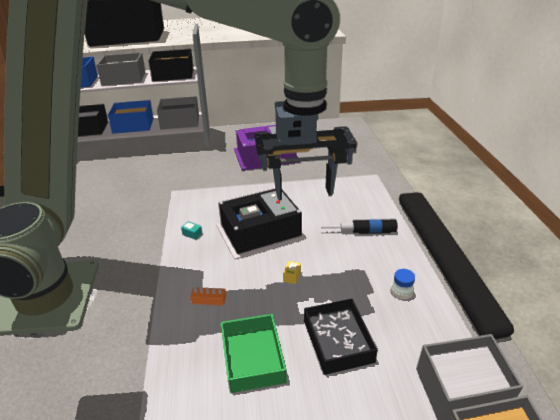

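The scene picture shows these candidates:
- **Fixtures:** black at scene (294,198) / side (260,218), and a purple look-alike at scene (450,248) / side (262,147).
- **Modules:** grey in the nest at scene (293,184) / side (248,211), turquoise at (312,152), and yellow at (222,208).
- **Trays:** green at scene (162,160) / side (253,352), and black with screws at (145,212).

I choose the black fixture with the grey module, and the green tray. Next is a close crop to check.

```bash
python3 - <<'E'
from h import *
a=cv2.imread('pics/scene0.png')[150:250,250:340];b=cv2.imread('pics/side0.png')[180:260,210:310]
a=cv2.resize(a,None,fx=4.4,fy=4.4,interpolation=cv2.INTER_CUBIC)[:440,:396];b=cv2.resize(b,(400,320),interpolation=cv2.INTER_CUBIC)
o=np.zeros((440,800,3),np.uint8);o[:,:396]=a;o[:320,400:]=b;cv2.imwrite('pics/crop1.png',o)
E
```

```text
(no output)
```

View pics/crop1.png

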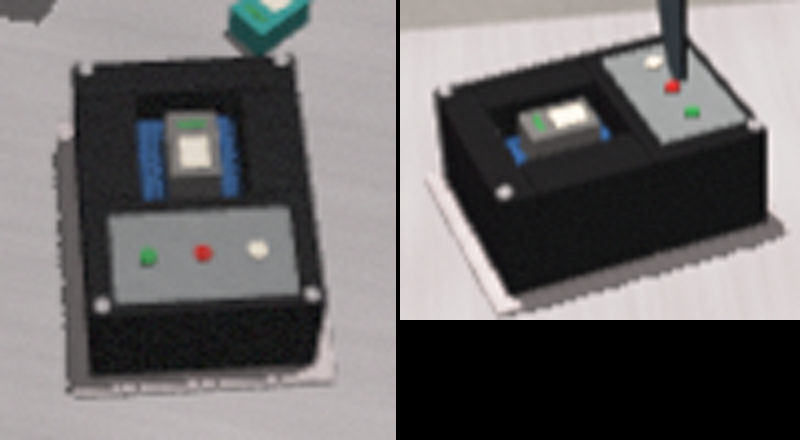

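The crop confirms it: grey module with white plate and green stripe, in a blue nest in the black housing. Its top centre is at scene ≈(293.6,183) and side ≈(250,212). The deck screws can be matched in both views.

```bash
python3 - <<'E'
from h import *
S=lambda x,y:('scene0',250+x/4.4-.4,150+y/4.4-.4)
D=lambda x,y:('side0',210+(x-400)/4-.4,180+y/4-.4)
P=[]
for s,d in [((86,68),(504,192)),((282,60),(444,92)),((102,305),(755,125)),((148,257),(692,113)),((203,253),(672,87)),((258,249),(653,63)),((194,152),(568,114)),((192,126),(540,121))]:
    x,e=tri(S(*s),D(*d));P.append(x);print(s,x.round(1),np.round(e,1))
P=np.array(P)
v=P[2]-P[0];w=P[1]-P[0]
print('yaw',np.degrees(np.arctan2(v[1],v[0])),np.degrees(np.arctan2(w[1],w[0]))-90,np.hypot(*v[:2]),np.hypot(*w[:2]))
z=P[:6,2].mean();print('z',z)
for q in [(166,113),(217,113),(220,178),(167,178),(313,294)]: print(atz(*S(*q),z).round(1))
# tray, via green mask
for n in('scene0','side0'):
    h=cv2.cvtColor(cv2.imread(f'pics/{n}.png'),cv2.COLOR_BGR2HSV);m=cv2.inRange(h,(50,120,40),(75,255,255))
    k,l,s,c=cv2.connectedComponentsWithStats(m);i=1+s[1:,4].argmax();
    ct=cv2.findContours((l==i).astype(np.uint8),0,2)[0][0];print(n,s[i],cv2.approxPolyDP(cv2.convexHull(ct),3,True).reshape(-1,2).tolist())
a=cv2.resize(cv2.imread('pics/scene0.png')[130:190,120:200],None,fx=5,fy=5,interpolation=cv2.INTER_CUBIC)
b=cv2.resize(cv2.imread('pics/side0.png')[305:395,215:295],None,fx=5,fy=5,interpolation=cv2.INTER_CUBIC)
o=np.zeros((450,800,3),np.uint8);o[:300,:400]=a;o[:,400:]=b;cv2.imwrite('pics/crop2.png',o)
E
```

```text
(86, 68) [433.9  91.9  74.5] [0.3 0.3]
(282, 60) [401.1 201.7  73.5] [0. 0.]
(102, 305) [586.  136.8  74.1] [0.1 0.1]
(148, 257) [550.5 154.6  74.2] [0.2 0.2]
(203, 253) [541.7 183.5  74.9] [0.1 0.1]
(258, 249) [532.7 212.4  75.1] [0.2 0.2]
(194, 152) [476.2 165.   73.9] [0.4 0.4]
(192, 126) [458.9 160.3  73.8] [0.4 0.4]
yaw 16.430298789273564 16.645330283635005 158.56516334301438 114.54901182765273
z 74.38703942920559
[454.2 143.9  74.4]
[447.6 172.3  74.4]
[491.  182.8  74.4]
[497.7 153.8  74.4]
[553.6 247.   74.4]
scene0 [ 132  142   55   41 1566] [[142, 142], [185, 147], [178, 182], [135, 176], [132, 167]]
side0 [ 221  314   65   78 3916] [[272, 314], [285, 382], [231, 391], [221, 322]]
```

View pics/crop2.png

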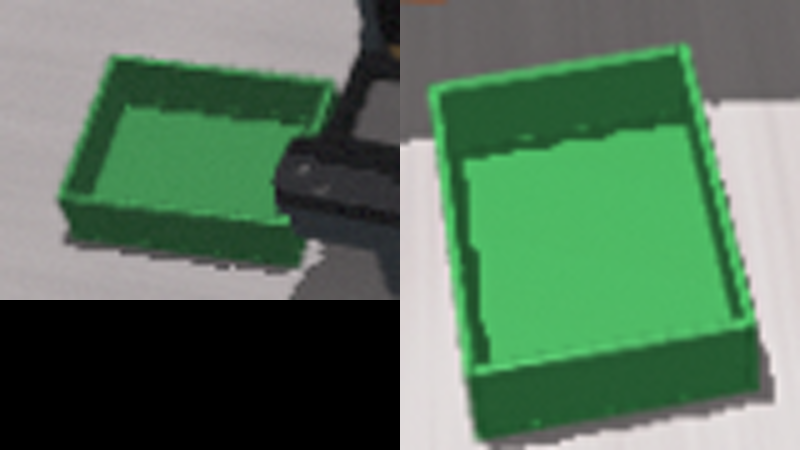

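Crop 2 shows the green tray's rim corners. In scene-crop pixels they are at (112,58), (333,82) and (64,200). In side-crop pixels they are at (472,372), (432,88), (753,322) and (686,47).

```bash
python3 - <<'E'
from h import *
S=lambda x,y:('scene0',120+x/5-.4,130+y/5-.4)
D=lambda x,y:('side0',215+(x-400)/5-.4,305+y/5-.4)
P=[]
for s,d in [((112,58),(472,372)),((333,82),(432,88)),((64,200),(753,322))]:
    x,e=tri(S(*s),D(*d));P.append(x);print(x.round(1),np.round(e,1))
Q=atz(*D(686,47),40);print(Q)
print('c',(P[1]+P[2])/2,(P[0]+Q)/2); v=P[2]-P[0];w=P[1]-P[0];print(np.degrees(np.arctan2(v[1],v[0])),np.degrees(np.arctan2(w[1],w[0])),np.linalg.norm(v),np.linalg.norm(w))
# things: colours
s=env.state();Rt=R.from_euler('xyz',s['ee_rot'],degrees=True).as_matrix();print(Rt.round(3))
d=np.array([471.5,163])-np.array(s['ee_pos'])[:2]
print('rows units',Rt.T@np.array([*d,0])/30)
E
python3 -m jog --help 2>&1 | head -5
```

```text
[ 404.2 -278.    37.2] [0.1 0.1]
[ 393.4 -151.    36.5] [0. 0.]
[ 500.  -268.8   34.5] [0.3 0.3]
[ 490.62828235 -146.74659639   40.        ]
c [ 446.70313539 -209.86504348   35.48205523] [ 447.43855554 -212.35309557   38.5961912 ]
5.488131054793881 94.86781249930837 96.202830714331 127.45363817282607
[[ 0.     1.    -0.001]
 [ 1.    -0.     0.   ]
 [ 0.    -0.001 -1.   ]]
rows units [ 5.43342165e+00 -3.43743025e+00  4.74819781e-03]
invalid input: not JSON, or not a number
```

```bash
python3 -m jog '{"jaw":[91,91,91,91,91,91,91],"slide":[[0.78,-0.49,0],[0.78,-0.49,0],[0.78,-0.49,0],[0.78,-0.49,0],[0.78,-0.49,0],[0.78,-0.49,0],[0.75,-0.49,0]],"spin":[0,0,0,0,0,0,0]}' && python3 -m jog '{"jaw":[91,91,91,91,91,91,91,91,91,91],"slide":[[0,0,0],[0,0,0],[0,0,0],[0,0,0],[0,0,0],[0,0,0],[0,0,0],[0,0,0],[0,0,0],[0,0,0]],"spin":[0.92,0.92,0.92,0.92,0.92,0.92,0.92,0.92,0.92,0.91]}' && python3 -m jog '{"jaw":[91,91],"slide":[[0,0,0],[0,0,0]],"spin":[0,0]}'; python3 - <<'E'
from h import *
snap('wrist','w1'); st()
print(proj('w1',np.array([471.5,163,75])))
E
```

```text
time_s: 0.85
ee_pos: [471.2, 163.7, 213.7]
ee_rot: [-180.0, 0.0, 90.0]
force: [-0.1, -0.1, 0.5]
gripper_width: 91.0
gripper_force: 0.0
time_s: 1.85
ee_pos: [471.9, 162.8, 213.7]
ee_rot: [180.0, 0.0, 16.2]
force: [-0.3, -0.6, 0.1]
gripper_width: 90.8
gripper_force: 0.0
time_s: 2.05
ee_pos: [472.0, 162.8, 213.8]
ee_rot: [180.0, 0.0, 16.6]
force: [-0.2, -0.1, -1.1]
gripper_width: 91.2
gripper_force: 0.0
{'time_s': 2.1, 'ee_pos': [472.01, 162.88, 213.81], 'ee_rot': [180.0, 0.02, 16.61], 'force': [-0.22, -0.06, 0.49], 'gripper_width': 91.05, 'gripper_force': 0.0}
[278.76374861 203.70257122]
```

View pics/w1.png

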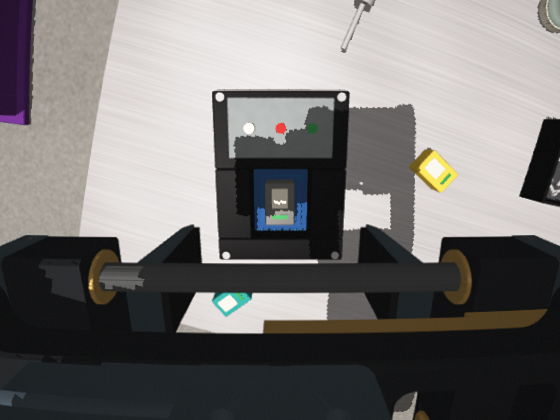

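The wrist view shows the fixture square to the tool. The module centre is at ≈(280.5,202), against a prediction of (279,204). The deck screws are at (220,97), (342,97), (226,255) and (335,255), and the opening centre is at ≈(280,200).

```bash
python3 - <<'E'
from h import *
for z in(74,77): print(z,atz('w1',280.5,202,z).round(1), [atz('w1',*q,z).round(1).tolist() for q in((220,97),(342,97),(226,255),(335,255),(280,200))])
S=lambda x,y:('scene0',250+x/4.4-.4,150+y/4.4-.4)
D=lambda x,y:('side0',210+(x-400)/4-.4,180+y/4-.4)
for w,s,d in [((342,97),(102,305),(755,125)),((335,255),(86,68),(504,192)),((226,255),(282,60),(444,92)),((281,128),(203,253),(672,87)),((279.5,198),(194,152),(568,114))]:
    x,e=tri(S(*s),D(*d),('w1',*w));print(x.round(1),np.round(e,1))
E
```

```text
74 [473.5 161.8  74. ] [[554.2, 245.2, 74.0], [586.9, 135.2, 74.0], [402.4, 200.5, 74.0], [435.1, 90.4, 74.0], [475.3, 162.8, 74.0]]
77 [474.1 162.   77. ] [[554.0, 244.6, 77.0], [586.4, 135.7, 77.0], [403.7, 200.3, 77.0], [436.1, 91.3, 77.0], [475.9, 163.0, 77.0]]
[586.3 136.1  74.7] [0.8 0.4 0.9]
[434.5  91.3  75. ] [1.  0.4 1.1]
[401.5 201.1  73.6] [0.6 0.5 0.9]
[542.2 182.8  75.4] [0.7 0.7 1.1]
[476.6 164.5  74.2] [0.5 0.8 0.8]
```

```bash
cat > chk.py <<'E'
import sys
from workcell import env
s=env.state(); f=s['force'][2]; print('z %.2f f %.2f'%(s['ee_pos'][2],f)); sys.exit(abs(f)>float(sys.argv[1]))
E
python3 -m jog '{"jaw":[0,0,0,0,0,0,0,0,0,0],"slide":[[0,0,0.6],[0,0,0.6],[0,0,0.6],[0,0,0.6],[0,0,0.6],[0,0,0.5],[0,0,0.4],[0,0,0.3],[0,0,0],[0,0,0]],"spin":[0,0,0,0,0,0,0,0,0,0]}' 10
python3 chk.py 3;python3 chk.py 3;python3 chk.py 3
```

```text
time_s: 3.1
ee_pos: [472.5, 163.0, 88.2]
ee_rot: [180.0, -0.0, 16.5]
force: [0.0, -0.4, -0.5]
gripper_width: 14.1
gripper_force: 0.0
z 88.24 f -0.52
z 88.24 f -0.52
z 88.24 f -0.52False
False
False
```

```bash
sed -i 's/sys.exit(\(.*\))$/sys.exit(int(\1))/' chk.py; c="python3 chk.py 4"
python3 -m jog '{"jaw":[0,0,0,0,0,0],"slide":[[0,0,0.06],[0,0,0.06],[0,0,0.06],[0,0,0.06],[0,0,0],[0,0,0]],"spin":[0,0,0,0,0,0]}' && $c &&
python3 -m jog '{"jaw":[0,0],"slide":[[0,0,0.03],[0,0,0.03]],"spin":[0,0]}' >/dev/null && $c &&
python3 -m jog '{"jaw":[0,0],"slide":[[0,0,0.03],[0,0,0.03]],"spin":[0,0]}' >/dev/null && $c &&
python3 -m jog '{"jaw":[0,0],"slide":[[0,0,0.03],[0,0,0.03]],"spin":[0,0]}' >/dev/null && $c &&
python3 -m jog '{"jaw":[0,0],"slide":[[0,0,0.03],[0,0,0.03]],"spin":[0,0]}' >/dev/null && $c &&
python3 -m jog '{"jaw":[0,0],"slide":[[0,0,0.03],[0,0,0.03]],"spin":[0,0]}' >/dev/null && $c
```

```text
time_s: 3.7
ee_pos: [472.1, 162.9, 80.7]
ee_rot: [180.0, -0.0, 16.5]
force: [0.1, 0.3, 0.8]
gripper_width: 0.1
gripper_force: 0.0
z 80.73 f 0.84
z 78.97 f -0.41
z 77.09 f -0.34
z 75.31 f 2.59
z 74.19 f 7.29
```

```bash
c="python3 chk.py 12"
python3 -m jog '{"jaw":[0,0,0,0,0,0],"slide":[[0,0,0.03],[0,0,0.03],[0,0,0.03],[0,0,0.03],[0,0,0],[0,0,0]],"spin":[0,0,0,0,0,0]}' >/dev/null && $c &&
python3 -m jog '{"jaw":[0,0],"slide":[[0,0,0.013],[0,0,0]],"spin":[0,0]}' >/dev/null && $c &&
python3 -m jog '{"jaw":[0,0],"slide":[[0,0,0.013],[0,0,0]],"spin":[0,0]}' >/dev/null && $c &&
python3 -m jog '{"jaw":[0,0],"slide":[[0,0,0.013],[0,0,0]],"spin":[0,0]}' >/dev/null && $c &&
python3 -m jog '{"jaw":[0,0],"slide":[[0,0,0.013],[0,0,0]],"spin":[0,0]}' >/dev/null && $c &&
python3 -m jog '{"jaw":[0,0],"slide":[[0,0,0.013],[0,0,0]],"spin":[0,0]}' >/dev/null && $c &&
python3 -m jog '{"jaw":[0,0],"slide":[[0,0,0.013],[0,0,0]],"spin":[0,0]}' >/dev/null && $c &&
python3 -m jog '{"jaw":[0,0],"slide":[[0,0,0.013],[0,0,0]],"spin":[0,0]}' >/dev/null && $c &&
python3 -m jog '{"jaw":[0,0],"slide":[[0,0,0.013],[0,0,0]],"spin":[0,0]}' >/dev/null && $c
```

```text
z 70.75 f 6.73
z 70.45 f 6.67
z 70.03 f 7.34
z 69.68 f 7.00
z 69.29 f 7.63
z 68.90 f 8.33
z 68.51 f 8.85
z 68.33 f 9.02
z 68.11 f 10.62
```

```bash
c="python3 chk.py 13"
python3 -m jog '{"jaw":[0,0,0],"slide":[[0,0,0.007],[0,0,0],[0,0,0]],"spin":[0,0,0]}' >/dev/null && $c &&
python3 -m jog '{"jaw":[0,0,0],"slide":[[0,0,0.007],[0,0,0],[0,0,0]],"spin":[0,0,0]}' >/dev/null && $c &&
python3 -m jog '{"jaw":[0,0,0],"slide":[[0,0,0.007],[0,0,0],[0,0,0]],"spin":[0,0,0]}' >/dev/null && $c &&
python3 -m jog '{"jaw":[0,0,0],"slide":[[0,0,0.007],[0,0,0],[0,0,0]],"spin":[0,0,0]}' >/dev/null && $c
```

```text
z 68.04 f 11.52
z 67.95 f 12.73
z 67.88 f 13.84
```

The force now climbs about 14 N/mm, so the nest is on the stop. Lifting off.

```bash
python3 -m jog '{"jaw":[0,0,0,0,40,91,91,91,91,91],"slide":[[0,0,-0.5],[0,0,-0.8],[0,0,-0.8],[0,0,-0.8],[0,0,-0.6],[0,0,0],[0,0,0],[0,0,0],[0,0,0],[0,0,0]],"spin":[0,0,0,0,0,0,0,0,0,0]}'
python3 - <<'E'
from h import *
snap('scene','s2');snap('wrist','w2');snap('side','d2')
a=cv2.resize(cv2.imread('pics/d2.png')[170:270,200:320],(400,333),interpolation=cv2.INTER_CUBIC)
b=cv2.resize(cv2.imread('pics/w2.png')[60:310,130:430],(400,333),interpolation=cv2.INTER_CUBIC)
cv2.imwrite('pics/c3.png',np.hstack([a,b]))
E
```

```text
time_s: 8.6
ee_pos: [471.7, 162.8, 170.3]
ee_rot: [180.0, 0.1, 16.5]
force: [-0.0, -0.9, 0.3]
gripper_width: 45.6
gripper_force: 0.0
```

View pics/c3.png

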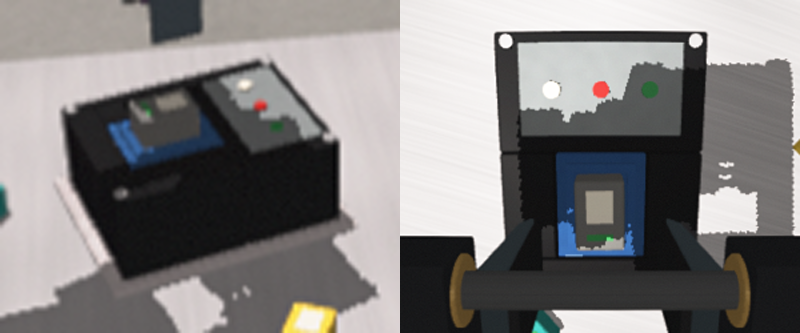

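The nest is up with the module standing in it. In the wrist view its top centre is at ≈(279,218.5), and in the side view at ≈(249,202).

```bash
python3 - <<'E'
from h import *
print(tri(('w2',279.2,218.6),('side0',248.8,201.6)))
for z in (98,100): print(atz('w2',279.2,218.6,z),[atz('w2',130+(u-400)*.75,60+v*.75,z).round(1)[:2].tolist() for u,v in((573,175),(625,175),(625,248),(573,248))])
st()
E
```

```text
(array([471.58414888, 163.22980066,  94.38976906]), [np.float64(1.488102406785395), np.float64(1.4881024067855197)])
[474.05609882 163.26941113  98.        ] [[491.0, 184.1], [499.6, 154.9], [456.3, 141.4], [447.3, 172.0]]
[474.58676345 163.42516365 100.        ] [[491.4, 184.1], [500.0, 155.1], [457.0, 141.7], [448.0, 172.0]]
{'time_s': 8.75, 'ee_pos': [472.01, 162.86, 170.85], 'ee_rot': [180.0, 0.03, 16.48], 'force': [0.37, 0.95, 0.42], 'gripper_width': 57.74, 'gripper_force': 0.0}
```

```bash
python3 -m jog '{"jaw":[75,75,75,75,75,75,75,75,75,75],"slide":[[0,0,0],[0,0,0.4],[0,0,0.5],[0,0,0.5],[0,0,0.5],[0,0,0.4],[0,0,0.3],[0,0,0.2],[0,0,0.1],[0,0,0.1]],"spin":[0,0,0,0,0,0,0,0,0,0]}' && python3 -m jog '{"jaw":[20,20,20,20,20,20,20,20,20,20],"slide":[[0,0,0],[0,0,0],[0,0,0],[0,0,0],[0,0,0],[0,0,0],[0,0,0],[0,0,0],[0,0,0],[0,0,0]],"spin":[0,0,0,0,0,0,0,0,0,0]}' 20
```

```text
time_s: 9.75
ee_pos: [472.5, 163.0, 81.3]
ee_rot: [180.0, -0.1, 16.5]
force: [0.6, 0.5, -0.3]
gripper_width: 74.8
gripper_force: 0.0
time_s: 10.75
ee_pos: [472.2, 163.0, 81.3]
ee_rot: [180.0, -0.0, 16.5]
force: [0.4, -0.1, 1.6]
gripper_width: 30.3
gripper_force: 19.9
```

```bash
python3 -m jog '{"jaw":[20,20,20,20,20,20,20,20],"slide":[[0,0,-0.1],[0,0,-0.3],[0,0,-0.5],[0,0,-0.6],[0,0,-0.6],[0,0,-0.5],[0,0,-0.3],[0,0,-0.1]],"spin":[0,0,0,0,0,0,0,0]}' && python3 -m jog '{"jaw":[20,20,20,20,20,20,20,20],"slide":[[-0.1,0.27,0],[-0.2,0.53,0],[-0.29,0.79,0],[-0.29,0.79,0],[-0.29,0.79,0],[-0.29,0.79,0],[-0.29,0.79,0],[-0.29,0.79,0]],"spin":[0,0,0,0,0,0,0,0]}' && python3 -m jog '{"jaw":[20,20,20,20,20,20,20,20,20,20],"slide":[[-0.29,0.79,0],[-0.29,0.79,0],[-0.29,0.79,0],[-0.29,0.79,0],[-0.29,0.79,0],[-0.29,0.79,0],[-0.29,0.79,0],[-0.2,0.53,0],[-0.1,0.27,0],[0,0,0]],"spin":[0,0,0,0,0,0,0,0,0,0]}' && python3 -m jog '{"jaw":[20,20,20],"slide":[[0,0,0],[0,0,0],[0,0,0]],"spin":[0.7,0.7,0]}'
python3 - <<'E'
from h import *
snap('scene','s4');snap('side','d4');snap('wrist','w4')
print(proj('w4',np.array([447,-211,4])))
a=cv2.resize(cv2.imread('pics/d4.png')[180:410,150:400],(400,368),interpolation=cv2.INTER_CUBIC)
b=cv2.resize(cv2.imread('pics/w4.png'),(400,300),interpolation=cv2.INTER_AREA)
o=np.zeros((368,800,3),np.uint8);o[:,:400]=a;o[:300,400:]=b;cv2.imwrite('pics/c4.png',o)
E
```

```text
time_s: 11.55
ee_pos: [472.6, 163.0, 172.4]
ee_rot: [180.0, -0.1, 16.5]
force: [-1.0, -0.1, -1.5]
gripper_width: 29.9
gripper_force: 19.9
time_s: 12.35
ee_pos: [459.5, -15.3, 170.3]
ee_rot: [-180.0, 0.1, 16.5]
force: [-0.4, 0.5, -1.5]
gripper_width: 29.9
gripper_force: 19.9
time_s: 13.35
ee_pos: [446.7, -216.5, 170.5]
ee_rot: [-179.9, 0.1, 16.4]
force: [0.0, -0.1, -0.9]
gripper_width: 30.1
gripper_force: 19.9
time_s: 13.65
ee_pos: [447.2, -214.8, 170.9]
ee_rot: [-180.0, 0.0, 5.3]
force: [0.7, -0.8, -1.7]
gripper_width: 30.1
gripper_force: 19.9
[275.71005341 197.61323772]
```

View pics/c4.png

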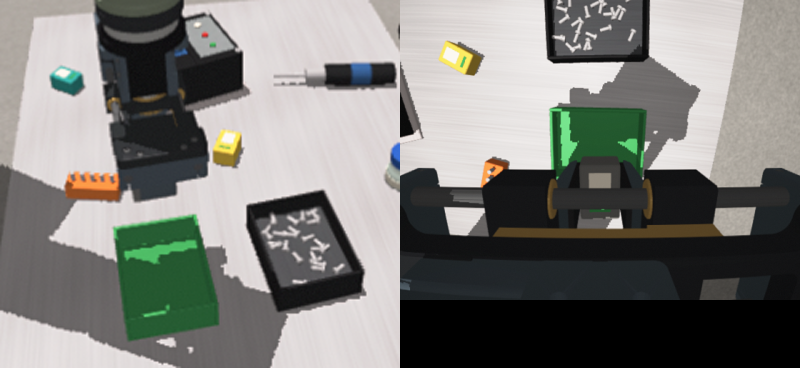

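The module is held over the green tray, which is centred under the gripper. Descending.

```bash
c="python3 chk.py 4"
python3 -m jog '{"jaw":[20,20,20,20,20,20,20,20,20,20],"slide":[[0,-0.1,0.3],[0,0,0.7],[0,0,0.8],[0,0,0.8],[0,0,0.8],[0,0,0.7],[0,0,0.4],[0,0,0.3],[0,0,0.1],[0,0,0]],"spin":[0,0,0,0,0,0,0,0,0,0]}' && $c &&
python3 -m jog '{"jaw":[20,20],"slide":[[0,0,0.04],[0,0,0.04]],"spin":[0,0]}' >/dev/null && $c &&
python3 -m jog '{"jaw":[20,20],"slide":[[0,0,0.04],[0,0,0.04]],"spin":[0,0]}' >/dev/null && $c &&
python3 -m jog '{"jaw":[20,20],"slide":[[0,0,0.04],[0,0,0.04]],"spin":[0,0]}' >/dev/null && $c &&
python3 -m jog '{"jaw":[20,20],"slide":[[0,0,0.03],[0,0,0.03]],"spin":[0,0]}' >/dev/null && $c &&
python3 -m jog '{"jaw":[20,20],"slide":[[0,0,0.03],[0,0,0.03]],"spin":[0,0]}' >/dev/null && $c &&
python3 -m jog '{"jaw":[20,20],"slide":[[0,0,0.03],[0,0,0.03]],"spin":[0,0]}' >/dev/null && $c
```

```text
time_s: 14.8
ee_pos: [447.4, -212.8, 24.3]
ee_rot: [180.0, -0.0, 5.3]
force: [-0.5, -0.5, -1.3]
gripper_width: 30.0
gripper_force: 19.9
z 24.30 f -1.30
z 22.50 f -1.73
z 19.62 f -2.57
z 16.95 f -1.09
z 15.10 f -1.89
z 13.34 f -1.63
z 12.12 f 12.02
```

```bash
python3 -m jog '{"jaw":[50,50,50,50,50,50],"slide":[[0,0,-0.02],[0,0,0],[0,0,0],[0,0,0],[0,0,0],[0,0,0]],"spin":[0,0,0,0,0,0]}' && python3 -m jog '{"jaw":[50,50,50,50,50,50,50,50,50,50],"slide":[[0,0,0],[0,0,-0.2],[0,0,-0.5],[0,0,-0.8],[0,0,-0.9],[0,0,-0.9],[0,0,-0.9],[0,0,-0.6],[0,0,-0.3],[0,0,0]],"spin":[0,0,0,0,0,0,0,0,0,0]}'
python3 - <<'E'
from h import *
snap('side','d5');snap('wrist','w5')
a=cv2.resize(cv2.imread('pics/d5.png')[180:410,150:400],(400,368),interpolation=cv2.INTER_CUBIC)
b=cv2.resize(cv2.imread('pics/w5.png'),(400,300),interpolation=cv2.INTER_AREA)
o=np.zeros((368,800,3),np.uint8);o[:,:400]=a;o[:300,400:]=b;cv2.imwrite('pics/c5.png',o)
E
```

```text
time_s: 16.6
ee_pos: [447.2, -212.8, 12.2]
ee_rot: [180.0, -0.0, 5.3]
force: [-0.4, -0.2, -0.6]
gripper_width: 50.1
gripper_force: 0.0
time_s: 17.6
ee_pos: [447.7, -213.0, 166.4]
ee_rot: [179.9, -0.1, 5.3]
force: [-0.4, 0.4, -0.4]
gripper_width: 49.8
gripper_force: 0.0
```

View pics/c5.png

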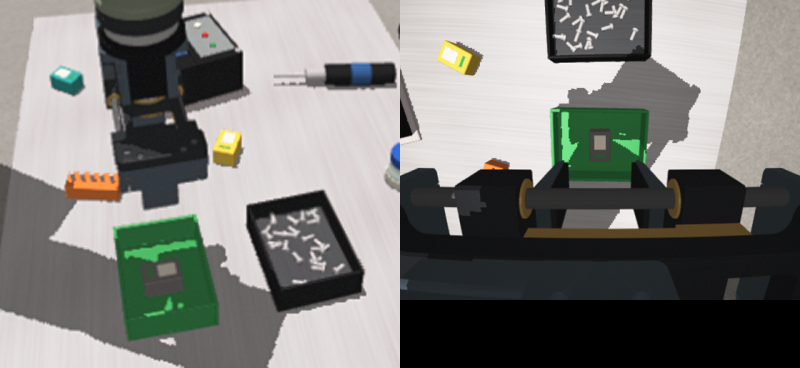

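The module stands upright in the green tray, with its top at side-crop (165,270). I'll go back with the fingers shut to press the empty nest.

```bash
python3 -m jog '{"jaw":[50,50,50],"slide":[[0,0,0],[0,0,0],[0,0,0]],"spin":[-0.7,-0.7,0]}' >/dev/null && python3 -m jog '{"jaw":[0,0,0,0,0,0,0,0],"slide":[[0.1,-0.27,0],[0.2,-0.53,0],[0.285,-0.78,0],[0.285,-0.78,0],[0.285,-0.78,0],[0.285,-0.78,0],[0.285,-0.78,0],[0.285,-0.78,0]],"spin":[0,0,0,0,0,0,0,0]}' >/dev/null && python3 -m jog '{"jaw":[0,0,0,0,0,0,0,0,0,0],"slide":[[0.285,-0.78,0],[0.285,-0.78,0],[0.285,-0.78,0],[0.285,-0.78,0],[0.285,-0.78,0],[0.285,-0.78,0],[0.285,-0.78,0],[0.2,-0.53,0],[0.1,-0.27,0],[0,0,0]],"spin":[0,0,0,0,0,0,0,0,0,0]}' && python3 -m jog '{"jaw":[0,0],"slide":[[0,0,0],[0,0,0]],"spin":[0,0]}'
python3 - <<'E'
from h import *
snap('wrist','w6');snap('side','d6')
b=cv2.resize(cv2.imread('pics/w6.png')[60:310,130:430],(480,400),interpolation=cv2.INTER_CUBIC)
cv2.imwrite('pics/c6.png',b)
for z in(73,77):
  for d in((0,0),(24,17),(24,-17),(-24,17),(-24,-17)):
    t=np.radians(16.5);p=np.array([471.5+d[0]*np.cos(t)-d[1]*np.sin(t),162+d[0]*np.sin(t)+d[1]*np.cos(t),z]);print(z,d,((proj('w6',p)-[130,60])*1.6).round())
E
```

```text
time_s: 19.8
ee_pos: [470.7, 162.4, 164.8]
ee_rot: [180.0, 0.0, 16.5]
force: [0.0, -0.2, 0.3]
gripper_width: 0.4
gripper_force: 0.0
time_s: 20.0
ee_pos: [470.9, 160.9, 165.1]
ee_rot: [180.0, 0.0, 16.4]
force: [-0.6, -0.3, 0.3]
gripper_width: 0.4
gripper_force: 0.0
73 (0, 0) [237. 247.]
73 (24, 17) [204. 203.]
73 (24, -17) [269. 202.]
73 (-24, 17) [206. 289.]
73 (-24, -17) [268. 289.]
77 (0, 0) [237. 248.]
77 (24, 17) [204. 204.]
77 (24, -17) [269. 204.]
77 (-24, 17) [205. 291.]
77 (-24, -17) [268. 291.]
```

View pics/c6.png

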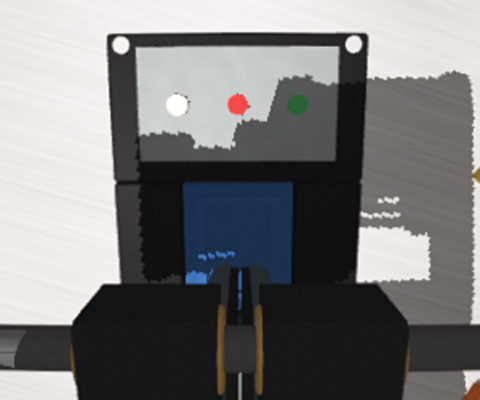

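The nest is up and empty. Its plate is centred at crop x≈238, against a prediction of 237. Pressing it down now.

```bash
c="python3 chk.py 3"
python3 -m jog '{"jaw":[0,0,0,0,0,0,0,0],"slide":[[0,-0.03,0.3],[0,0,0.6],[0,0,0.6],[0,0,0.6],[0,0,0.4],[0,0,0.2],[0,0,0],[0,0,0]],"spin":[0,0,0,0,0,0,0,0]}' && $c &&
python3 -m jog '{"jaw":[0,0],"slide":[[0,0,0.04],[0,0,0.04]],"spin":[0,0]}' >/dev/null && $c &&
python3 -m jog '{"jaw":[0,0],"slide":[[0,0,0.04],[0,0,0.04]],"spin":[0,0]}' >/dev/null && $c &&
python3 -m jog '{"jaw":[0,0],"slide":[[0,0,0.04],[0,0,0.04]],"spin":[0,0]}' >/dev/null && $c &&
python3 -m jog '{"jaw":[0,0],"slide":[[0,0,0.04],[0,0,0.04]],"spin":[0,0]}' >/dev/null && $c &&
python3 -m jog '{"jaw":[0,0],"slide":[[0,0,0.04],[0,0,0.04]],"spin":[0,0]}' >/dev/null && $c &&
python3 -m jog '{"jaw":[0,0],"slide":[[0,0,0.04],[0,0,0.04]],"spin":[0,0]}' >/dev/null && $c
```

```text
time_s: 20.9
ee_pos: [471.3, 162.6, 84.6]
ee_rot: [180.0, -0.1, 16.5]
force: [-0.0, 0.1, 1.0]
gripper_width: 0.8
gripper_force: 0.0
z 84.64 f 0.95
z 82.40 f 0.93
z 79.51 f 0.25
z 76.93 f -0.41
z 74.48 f -0.22
z 72.52 f 5.45
```

```bash
c="python3 chk.py 11.5"
python3 -m jog '{"jaw":[0,0,0,0,0,0],"slide":[[0,0,0.05],[0,0,0.05],[0,0,0.05],[0,0,0.05],[0,0,0.05],[0,0,0.05]],"spin":[0,0,0,0,0,0]}' >/dev/null && $c &&
python3 -m jog '{"jaw":[0,0,0,0,0,0],"slide":[[0,0,0.05],[0,0,0.05],[0,0,0.05],[0,0,0.05],[0,0,0.05],[0,0,0.05]],"spin":[0,0,0,0,0,0]}' >/dev/null && $c &&
python3 -m jog '{"jaw":[0,0,0,0],"slide":[[0,0,0.05],[0,0,0.05],[0,0,0.05],[0,0,0.05]],"spin":[0,0,0,0]}' >/dev/null && $c &&
python3 -m jog '{"jaw":[0,0,0],"slide":[[0,0,0.03],[0,0,0.03],[0,0,0]],"spin":[0,0,0]}' && $c
```

```text
z 63.74 f 6.03
z 54.96 f 7.20
z 49.06 f 7.30
time_s: 23.8
ee_pos: [470.8, 162.5, 47.1]
ee_rot: [180.0, -0.0, 16.5]
force: [-1.9, -1.0, 7.3]
gripper_width: 0.7
gripper_force: 3.8
z 47.14 f 7.28
```

```bash
c="python3 chk.py 13"
python3 -m jog '{"jaw":[0,0,0,0,0,0],"slide":[[0,0,0.02],[0,0,0.02],[0,0,0.02],[0,0,0.02],[0,0,0],[0,0,0]],"spin":[0,0,0,0,0,0]}' >/dev/null && $c &&
python3 -m jog '{"jaw":[0,0],"slide":[[0,0,0.013],[0,0,0]],"spin":[0,0]}' >/dev/null && $c &&
python3 -m jog '{"jaw":[0,0],"slide":[[0,0,0.013],[0,0,0]],"spin":[0,0]}' >/dev/null && $c &&
python3 -m jog '{"jaw":[0,0],"slide":[[0,0,0.013],[0,0,0]],"spin":[0,0]}' >/dev/null && $c &&
python3 -m jog '{"jaw":[0,0],"slide":[[0,0,0.013],[0,0,0]],"spin":[0,0]}' >/dev/null && $c &&
python3 -m jog '{"jaw":[0,0,0],"slide":[[0,0,0.007],[0,0,0],[0,0,0]],"spin":[0,0,0]}' >/dev/null && $c &&
python3 -m jog '{"jaw":[0,0,0],"slide":[[0,0,0.007],[0,0,0],[0,0,0]],"spin":[0,0,0]}' >/dev/null && $c &&
python3 -m jog '{"jaw":[0,0,0],"slide":[[0,0,0.007],[0,0,0],[0,0,0]],"spin":[0,0,0]}' >/dev/null && $c
```

```text
z 44.86 f 7.57
z 44.50 f 8.52
z 44.10 f 9.77
z 43.75 f 8.56
z 43.34 f 8.99
z 43.16 f 8.70
z 42.96 f 9.20
z 42.70 f 8.80
```

```bash
c="python3 chk.py 13.2"
python3 -m jog '{"jaw":[0,0,0],"slide":[[0,0,0.007],[0,0,0],[0,0,0]],"spin":[0,0,0]}' >/dev/null && $c &&
python3 -m jog '{"jaw":[0,0,0],"slide":[[0,0,0.007],[0,0,0],[0,0,0]],"spin":[0,0,0]}' >/dev/null && $c &&
python3 -m jog '{"jaw":[0,0,0],"slide":[[0,0,0.007],[0,0,0],[0,0,0]],"spin":[0,0,0]}' >/dev/null && $c &&
python3 -m jog '{"jaw":[0,0,0],"slide":[[0,0,0.007],[0,0,0],[0,0,0]],"spin":[0,0,0]}' >/dev/null && $c &&
python3 -m jog '{"jaw":[0,0,0],"slide":[[0,0,0.007],[0,0,0],[0,0,0]],"spin":[0,0,0]}' >/dev/null && $c &&
python3 -m jog '{"jaw":[0,0,0],"slide":[[0,0,0.007],[0,0,0],[0,0,0]],"spin":[0,0,0]}' >/dev/null && $c &&
python3 -m jog '{"jaw":[0,0,0],"slide":[[0,0,0.007],[0,0,0],[0,0,0]],"spin":[0,0,0]}' >/dev/null && $c
```

```text
z 42.52 f 8.81
z 42.35 f 8.85
z 42.26 f 10.12
z 42.16 f 11.20
z 42.09 f 11.58
z 41.99 f 13.18
z 41.88 f 14.54
```

The nest is on the stop again. Lifting straight up and taking the last look.

```bash
python3 -m jog '{"jaw":[0,0,0,0,0,0,0,0,0,0],"slide":[[0,0,-0.3],[0,0,-0.5],[0,0,-0.8],[0,0,-0.8],[0,0,-0.8],[0,0,-0.8],[0,0,-0.6],[0,0,-0.3],[0,0,0],[0,0,0]],"spin":[0,0,0,0,0,0,0,0,0,0]}' && python3 -m jog '{"jaw":[0,0,0,0,0],"slide":[[-0.5,0,-0.3],[-0.5,0,-0.3],[-0.5,0,0],[0,0,0],[0,0,0]],"spin":[0,0,0,0,0]}'
python3 - <<'E'
from h import *
snap('wrist','w7');snap('side','d7');snap('scene','s7')
b=cv2.resize(cv2.imread('pics/w7.png'),(400,300),interpolation=cv2.INTER_AREA)
a=cv2.resize(cv2.imread('pics/d7.png')[170:270,200:320],(400,300),interpolation=cv2.INTER_CUBIC)
c=cv2.resize(cv2.imread('pics/d7.png')[180:405,150:450],(400,300),interpolation=cv2.INTER_CUBIC)
d=cv2.resize(cv2.imread('pics/s7.png')[120:345,100:400],(400,300),interpolation=cv2.INTER_CUBIC)
cv2.imwrite('pics/c7.png',np.vstack([np.hstack([a,b]),np.hstack([c,d])]))
E
```

```text
time_s: 29.2
ee_pos: [470.3, 162.3, 186.5]
ee_rot: [180.0, 0.1, 16.5]
force: [-0.8, -0.1, -0.4]
gripper_width: 0.5
gripper_force: 0.0
time_s: 29.7
ee_pos: [427.4, 149.6, 204.7]
ee_rot: [180.0, 0.0, 16.5]
force: [0.2, -0.3, -0.1]
gripper_width: 0.5
gripper_force: 0.0
```

View pics/c7.png

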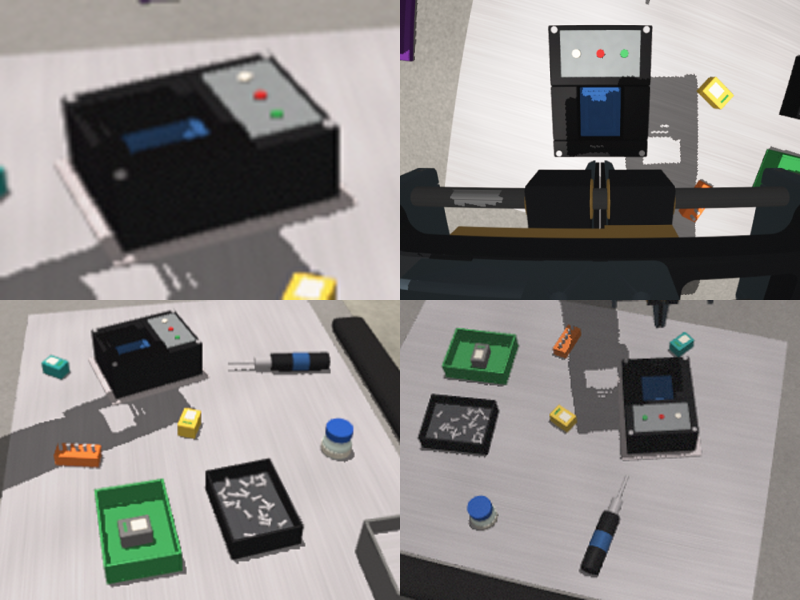

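The nest stays down, recessed in the opening at crop (165,132). The module stands in the green tray at (135,527), and everything else is where it was. Handing in.

```bash
python3 -c "
from workcell import env; print(env.job_done())"
```

```text
the job is handed in; nothing more can be done
None
```

The job is handed in: the module stands upright in the green tray, the empty nest is latched down, and the last pictures show everything else where it was; the hand-in gave no verdict.

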